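Once round the seat board with the sprung edge slicker

TASK

Grasp the black grip of the edge slicker's sprung drawbar and draw the slicker once round the rim of the seat board, anticlockwise seen from above, in one unbroken pass, with the drawbar's pointer inside the green band (leading by 0.2 to 0.45 rad) the whole way from the yellow flag to the blue flag. Never rush the slicker round; after the blue flag ease off, let it come to rest back at its low parking place, slack the spring, let go and leave everything still. Do not disturb the jar, the spool or the maul.

Things in the scene. Friction and masses are not known exactly. Their poses are not given: they have to be found in the camera images.
- hub (a point): Point on the pivot axis of the edge-finishing stand, level with the middle of the grip, 145 mm above the deck. Its z axis is the pivot axis. The stand is fixed to the table; its place and yaw vary. The deck is raked by 0.08 rad (4.6 degrees): the hub's x axis points uphill, its -x downhill, roughly towards the robot. Angles below are about the hub's z, anticlockwise from its x axis.
- deck: Round grey raked deck, radius 195 mm, white ticks each 0.25 rad; origin at the centre of its upper face, 45 mm above the table. A fixed round wooden seat board, radius 98 mm, is clamped on its centre, top 38 mm above the deck; hub parts at the centre rise to 102 mm. Small flags at the deck's edge: yellow starts the pass, blue ends it.
- carriage (a joint): Angle (rad) of the slicker carriage about the pivot, anticlockwise positive, counting on past a full turn; 0 at the deck's lowest point, the block then at angle pi. Starts at rest within 0.12 of 0. Yellow flag at 0.5, blue flag at 5.6, parking place again at 6.28 (within 0.3), pivot stops at -0.4 and 6.8. Keep it below 1.7 rad/s. Viscous drag 0.85 N m s/rad, dry friction 0.06 N m.
- block (a point): Centre of the carriage's blue steel block, 62 x 60 mm, 70 mm tall, 135 mm from the pivot, with the slicker shoe on the seat board's edge. Carriage mass 3.0 kg nominal (0.9 to 1.3 times that), inertia about the pivot 0.054 kg m2. The rake pulls it to the lowest point with about 0.31 N m x sin(carriage) nominal: against you in the first half turn, with you in the second.
- drawbar (a joint): Lead (rad) of the brass drawbar over the carriage, anticlockwise positive, 0 with the spring slack, stops at -0.2 and 0.75. It turns on the same pivot and drives the carriage only through a torsion spring of 2.0 N m/rad: lead 0.2 to 0.45 is 3.1 to 6.9 N at the grip. A plate under the bar is green from 0.2 to 0.45, red outside. Held still, the lead fades with a time constant of 0.4 s.
- grip (a point): Middle of the black grip, an upright round sleeve, 26 mm diameter, 60 mm long, from 42 mm below to 18 mm above this point; it spins freely, so the gripper need not turn with it. It stands on the drawbar 130 mm from the pivot axis, level with hub, and moves on that circle at angle pi + 0.65 + carriage + drawbar. The bar's top lies 49 mm below. Take it from above.
- dye: Amber jar of dye with black cap, 52 mm diameter, 85 mm tall, origin at its underside; a bystander, not to be moved.
- spool: White thread spool standing upright, 54 mm diameter, 50 mm tall, origin at its underside; a bystander, not to be moved.
- maul: Black maul standing on its head, 60 mm diameter, 165 mm tall, origin at its underside; a bystander, not to be moved.

How it is judged:
On the way, in this order (a step that is already met when the one before it is completed fails the run):
1. the slicker is drawn on between the flags with the spring in the green band (value of joint carriage between 0.5 and 5.6 rad and value of joint drawbar between 0.2 and 0.45 rad), for 4 s.
2. the slicker is back at its parking place with the spring slack (value of joint carriage between 5.98 and 6.58 rad and value of joint drawbar between -0.1 and 0.1 rad), for 0.2 s.
At the end, for the whole second after the job is handed in: The slicker rests at its parking place after one turn (carriage 5.98 to 6.58 rad, slower than 0.05 rad/s), the spring is slack (lead within 0.1 rad), the grip is released and the bystanders stand upright (all of step 2 and velocity of joint carriage between -0.05 and 0.05 rad/s and contact force between the fingers and stand below 0.1 N and angle between each of dye, spool, maul's own z axis and vertical below 0.1 rad); the robot touches nothing.
It fails at once if between the yellow and the blue flag the lead leaves the green band (0.2 to 0.45 rad) (value of joint carriage between 0.5 and 5.6 rad and not (value of joint drawbar between 0.2 and 0.45 rad)).
It fails at once if the slicker is rushed: faster than 1.7 rad/s (velocity of joint carriage above 1.7 rad/s or velocity of joint carriage below -1.7 rad/s).
It fails at once if the slicker runs into a pivot stop (value of joint carriage above 6.78 rad or value of joint carriage below -0.38 rad).
It fails at once if the jar, the spool or the maul is disturbed (moved more than 20 mm) (distance of any of dye, spool, maul from where it was at the start of the episode above 0.02 m).
It also fails if it takes over 64 s, if anything falls off the work surface, if the arm or the gripper's body presses on something with over 40 N, if the wrist force passes 120 N, or if a joint passes its speed limit or range.

ROBOT

A 7-joint arm with a two-finger parallel gripper is mounted at the origin on the work surface. World frame = base frame: x ahead of the robot, y to its left, z up, the work surface at z = 0. Lengths are in m, angles in rad, forces in N, time in s.
With the tool pointing down it reaches from about 0.425 to 0.925 m from the base axis. Payload 6.8 kg.
Tool frame: the origin (TCP) lies midway between the tips of the shut fingers; the grasp point (between the pads) lies 19 mm behind it (bot.pinch_z is the distance from the TCP to the grasp point, in m); z points along the fingers, y is the line along which they close (so a half turn about z gives the same grasp; the last joint's range is limited). The gripper opens to 85 mm and grips with 20 to 120 N. Pads are 22 mm wide; open, the fingers measure 114 mm over their backs; the gripper's body (76 mm by 85 mm) begins 54 mm behind the grasp point. The pads swing forward as they close: fully open they stand 13 mm farther back than shut.
Start: joints at [1.095, 0.477, 0.022, 1.555, -0.011, 1.109, -0.083], TCP at [0.243, -0.63, 0.207] pointing down, gripper open.
Joint ranges: [-2.96, 2.96], [-0.34, 2.1], [-1.41, 1.46], [0.24, 2.44], [-1.37, 4.51], [0.17, 1.92], [-2.96, 2.96]. Speed limits (rad/s): [2.39, 2.39, 3.14, 3.14, 3.14, 3.14, 3.14].

INTERFACE

Orientations are given as a unit quaternion [w, x, y, z].
In Python, from station import bot, imaging gives the robot as it stands. The module is installed in compiled form; this text tells all that it offers.
- The arm moves only by the tool carry_out, never from a script. Its argument "targets" is a list of rows, each a list of 5 numbers: the shift along the tool's x, y, z in cm, then the turn about the tool's z in degrees, then the opening, from -1 (shut) to 1 (fully open). In form: [[x, y, z, yaw, gripper], ...]. A call has 1 to 12 rows; each row shifts and turns the commanded pose from where the row before left it, along the tool's axes as they then stand; what a row does not reach is not made up. A row lasts 1/10 s, in which the tool goes at most 50 mm and 8.59 degrees, less where a joint would pass 70% of its speed; a pose out of reach is approached as far as the arm can. A call is refused whole if a number of a shift passes 5 or a number of a turn 8.59, either way. A call with a gripper value outside its range is refused whole. The fingers move at their own pace and stop on an object; "force" is the grip in N (left out, the last holds). Time passes only in rows, so rows that do not move let the fingers close. It gives the time, the measured TCP pose, the force, the opening and the grip force at its end, in the units of the state.
- bot.get_obs(): the state, without advancing time (a new reading comes with each control period).
- imaging.read_camera(name): name is "scene" or "top"; returns the picture (400x640x3 uint8, red, green, blue); there is no depth.
- imaging.calibration(name): a dict with "fx", "fy", "cx", "cy" (pixels), "k1" (the pictures are not rectified: a ray, as slopes to the right and down, at radius r is drawn at 1 + k1 r^2 times it, then the intrinsics apply), "extrinsics" (4x4, takes a point from world to camera coordinates). Camera axes: x right, y up, looking along -z (the intrinsics and any distortion apply to the point x, -y, -z); pixel columns grow to the right and rows downward; lengths in m; the calibration is good to about 2 mm. A picture is of the moment at which its call begins. calibration takes no time and is no camera call.
- bot.hand_in(): hands the job in; it is judged then, once.
The state is a dict: "t": time; "q": joint angles; "joint_vel": joint speeds; "joint_torque": joint torques, N m; "eef_pos": TCP position; "tool_rot": TCP orientation; "contact_force": force on the tool from outside, world axes, zero at the start; "torque": the same for the moment, N m; "gripper_width": opening from 0.0 (shut) to 1.0 (fully open); "grasp_force": force on a finger pad.
Only numpy, scipy, OpenCV 4.12 (cv2) and the standard library are available. Lean on these libraries where they do the work, as an engineer would, in place of code of your own. Each camera call takes 0.05 s, during which the arm holds its last target. There are 200 camera calls.

## Working session

There is one attempt and no reset: what is moved stays moved. The work goes in short steps, Python scripts to look and compute and a tool call to move; the robot and the scene stay as the last step left them, time stands still between calls to the robot, and variables do not carry over. Pictures are saved under pics/ and viewed, at most 10 in all, crops included, and the job is handed in when it is done.

Besides the shell and the picture viewer there is one more tool, called after "Call:" as a command line: name --pt "numbers of a row" for each row, then --argument value for the rest. carry_out: Moves the arm, as the interface text tells. Its arguments: {"type":"object","properties":{"targets":{"type":"array"},"force":{"type":"number"}},"required":["targets"]}

```bash
mkdir -p pics; cat > h.py <<'E'
import numpy as np, cv2
from station import bot, imaging
def ray(name,u,v):
    c=imaging.calibration(name); E=np.array(c["extrinsics"])
    xd=np.array([(u-c["cx"])/c["fx"],(v-c["cy"])/c["fy"]]); x=xd.copy()
    for _ in range(30): x=xd/(1+c["k1"]*(x@x))
    R=E[:3,:3]; return -R.T@E[:3,3], R.T@np.array([x[0],-x[1],-1.])
def onz(name,u,v,z):
    o,d=ray(name,u,v); return o+d*(z-o[2])/d[2]
def proj(name,p):
    c=imaging.calibration(name); q=np.array(c["extrinsics"])@np.append(p,1)
    x=np.array([q[0],-q[1]])/-q[2]; x=x*(1+c["k1"]*(x@x)); return np.array([c["cx"]+c["fx"]*x[0],c["cy"]+c["fy"]*x[1]])
def snap(name,f):
    im=np.array(imaging.read_camera(name)); cv2.imwrite("pics/"+f,im[:,:,::-1]); return im
E
python3 - <<'E'
from h import *
for n in("scene","top"):
    snap(n,n+"0.png"); c=imaging.calibration(n); print(n,c["fx"],c["cx"],c["cy"],c["k1"],ray(n,320,200))
o=bot.get_obs();print(o)
E
```

```text
scene 483.68498782291607 320.330267879705 199.07659529614008 -0.014076300950307312 (array([ 1.42984647, -0.80764937,  0.9666023 ]), array([-0.62605953,  0.52397841, -0.57749477]))
top 514.6001813994702 316.72863852347723 202.90576017525095 -0.06205473802258057 (array([ 0.1896691 , -0.01131586,  1.80259652]), array([ 0.17611092, -0.01102438, -0.98434532]))
{'t': 0.1, 'q': array([ 1.09488097,  0.47769507,  0.02236944,  1.5563293 , -0.01149196,
        1.10930467, -0.0831018 ]), 'joint_vel': array([ 0.00210207, -0.00226816,  0.00161519, -0.00185764, -0.00188256,
        0.00246161,  0.00217526]), 'joint_torque': array([ 4.79819340e-03, -5.97756207e+01,  1.61397357e+00, -2.81953776e+01,
        1.28747046e-02,  5.02496972e-03, -2.81607748e-05]), 'eef_pos': array([ 0.24248287, -0.62934029,  0.20574832]), 'tool_rot': array([-7.75192486e-04,  9.83136435e-01,  1.82871824e-01, -2.12988072e-04]), 'contact_force': array([ 0.42190986, -0.3678963 , -0.20070625]), 'torque': array([ 0.0128218 , -0.01328527, -0.01329014]), 'grasp_force': 0.0, 'gripper_width': 0.9991607384463372}
```

View pics/top0.png

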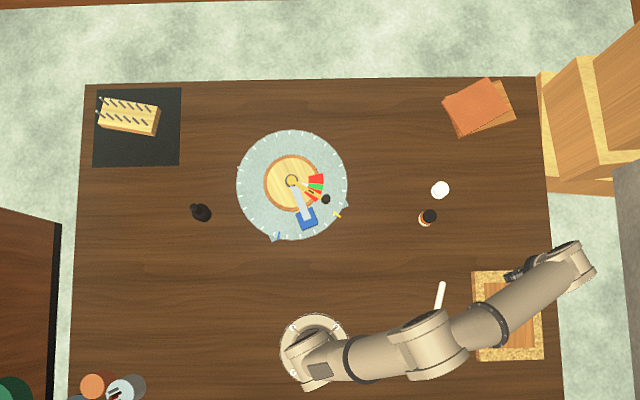

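View pics/scene0.png

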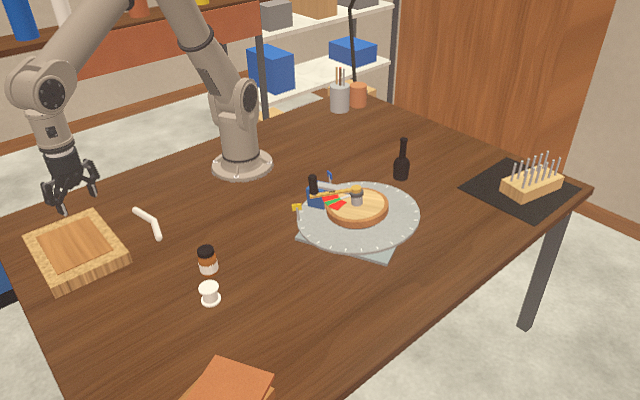

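The top view shows the stand centred near (292,185): grip (325,199), block (306,218), yellow flag (337,215), blue flag (277,237). The jar (427,217), spool (440,189) and maul (201,212) stand well clear. The scene view shows the grip at (313,184).

```bash
cat > meas.py <<'E'
from h import *
from scipy.optimize import least_squares
top=cv2.imread("pics/top0.png"); sc=cv2.imread("pics/scene0.png")
hs=cv2.cvtColor(top,cv2.COLOR_BGR2HSV); hsc=cv2.cvtColor(sc,cv2.COLOR_BGR2HSV)
def cents(m,box):
    b=np.zeros_like(m);x0,x1,y0,y1=box;b[y0:y1,x0:x1]=m[y0:y1,x0:x1]
    n,l,s,c=cv2.connectedComponentsWithStats(b); i=[k for k in range(1,n) if s[k,4]>3]
    return b,[(c[k].round(1).tolist(),s[k].tolist()) for k in i]
for nm,lo,hi in(("yellow",(22,150,150),(32,255,255)),("blue",(100,120,60),(125,255,255)),("black",(0,0,0),(180,255,55))):
    print(nm,"top",cents(cv2.inRange(hs,lo,hi),(230,355,125,245))[1]); print(nm,"scene",cents(cv2.inRange(hsc,lo,hi),(280,430,165,260))[1])
# deck outline: not wood brown (hue 8-20, saturated)
m=cv2.inRange(hs,(30,5,120),(120,90,255)); b,_=cents(m,(225,360,120,250))
ct=max(cv2.findContours(b,cv2.RETR_EXTERNAL,cv2.CHAIN_APPROX_NONE)[0],key=cv2.contourArea)[:,0]
yaw=0.42; x0=None
n=np.array([-np.sin(.08)*np.cos(yaw),-np.sin(.08)*np.sin(yaw),np.cos(.08)])
def onplane(u,v,D,n):
    o,d=ray("top",u,v); return o+d*((D-o)@n)/(d@n)
D=np.append(onz("top",292,185,.045)[:2],.045)
for _ in range(4):
    P=np.array([onplane(u,v,D,n) for u,v in ct]); 
    r=least_squares(lambda p:np.linalg.norm(P[:,:2]-p[:2],axis=1)-p[2],[D[0],D[1],.195],loss="soft_l1",f_scale=.002)
    D=np.append(r.x[:2],.045)
print("deck",D,"r",r.x[2]); H=D+.145*n; print("hub",H)
print("board r check / flags angle:")
for nm,u,v in(("yel",337,215),("blu",277,237),("block",306,218)):
    p=onplane(u,v,D+n*(.07 if nm=="block" else .02),n)-D; print(nm,np.hypot(*p[:2]),np.arctan2(p[1],p[0]))
np.save("DH.npy",np.array([D,H,n]))
big=np.hstack([cv2.resize(top[120:250,225:360],None,fx=3,fy=3,interpolation=cv2.INTER_CUBIC),cv2.resize(sc[165:270,290:425],(405,390),interpolation=cv2.INTER_CUBIC)[:390]])
cv2.imwrite("pics/crop0.png",cv2.resize(big,(800,385)))
E
python3 meas.py
```

```text
yellow top [([290.0, 176.5], [289, 176, 3, 2, 4]), ([301.3, 186.0], [298, 184, 8, 5, 15]), ([336.8, 214.5], [333, 212, 8, 6, 12])]
yellow scene [([296.1, 206.2], [292, 203, 9, 8, 51])]
blue top [([307.0, 220.0], [296, 208, 22, 22, 214]), ([277.9, 235.4], [277, 232, 3, 8, 10])]
blue scene [([329.5, 174.1], [327, 171, 5, 8, 17]), ([307.0, 188.4], [306, 187, 3, 4, 5]), ([320.4, 190.1], [319, 189, 5, 3, 10]), ([307.3, 196.0], [307, 193, 2, 6, 9]), ([312.5, 199.0], [311, 199, 4, 1, 4]), ([318.5, 198.0], [317, 198, 4, 1, 4]), ([308.2, 203.5], [308, 202, 2, 4, 4])]
black top [([327.3, 201.2], [325, 199, 5, 5, 6])]
black scene []
deck [0.56355905 0.06811793 0.045     ] r 0.19220561057287405
hub [0.55297851 0.06339296 0.18953625]
board r check / flags angle:
yel 0.19365758112973308 -2.2010629556592347
blu 0.19302128377500102 2.8779015627676907
block 0.13953401201732646 -2.770778541656866
```

View pics/crop0.png

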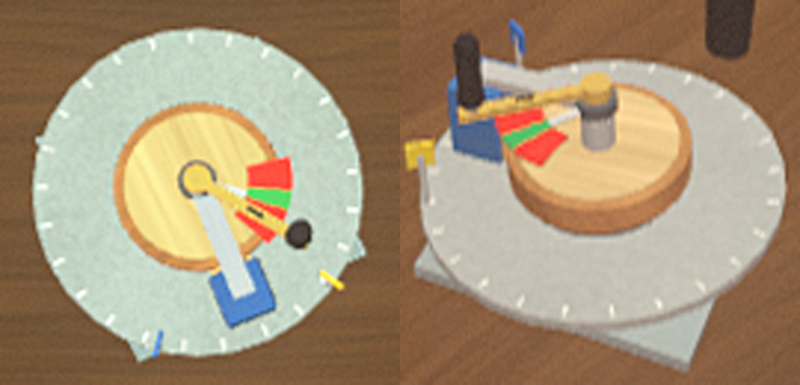

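The crop shows the grip standing clear on the drawbar: top end at about (325.6,198.6) in the top image and axis at about (313,176)-(313,193) in the scene image. The pointer sits in the red, which is the slack zone.

```bash
python3 - <<'E'
from h import *
D,H,n=np.load("DH.npy"); yaw=.43
top=cv2.imread("pics/top0.png"); sc=cv2.imread("pics/scene0.png")
for nm,im,(x0,x1,y0,y1) in(("top",top,(315,335,190,208)),("scene",sc,(306,320,172,197))):
    m=(im[y0:y1,x0:x1].max(2)<70).astype(np.uint8); k,l,s,c=cv2.connectedComponentsWithStats(m); i=1+s[1:,4].argmax()
    print(nm,c[i]+[x0,y0],s[i]+[x0,y0,0,0,0])
    if nm=="top": ct=c[i]+[x0,y0]
    else: cs=c[i]+[x0,y0]
# two rays: closest point
o1,d1=ray("top",*ct);o2,d2=ray("scene",*cs);d1/=np.linalg.norm(d1);d2/=np.linalg.norm(d2)
t=np.linalg.lstsq(np.stack([d1,-d2],1),o2-o1,rcond=None)[0];p,q=o1+t[0]*d1,o2+t[1]*d2
print("tri",p,q,np.linalg.norm(p-q))
ex=np.array([np.cos(yaw)*np.cos(.08),np.sin(yaw)*np.cos(.08),np.sin(.08)]);ey=np.cross(n,ex)
r=(p+q)/2-H; print("rel hub",r@ex,r@ey,r@n,"R",np.hypot(r@ex,r@ey),"ang-pi-.65",np.arctan2(r@ey,r@ex)+np.pi-.65)
for c in(-.1,-.06,0):
    a=np.pi+.65+c; g=H+.13*(np.cos(a)*ex+np.sin(a)*ey); print(c,g,[proj(k,g+n*z).round(1) for k in("top","scene") for z in(.018,-.012)])
print("hub cap top ", proj("top",D+.102*n),proj("scene",D+.102*n),"board",proj("top",D+.038*n))
m=cv2.inRange(cv2.cvtColor(top,cv2.COLOR_BGR2HSV),(5,60,90),(35,255,255))
for nm,u,v,z in(("jar",427,217,.08),("spool",440,189,.05),("maul",201,212,.1)): print(nm,onz("top",u,v,z))
E
```

```text
top [325.27272727 200.40909091] [322 197   8   7  22]
scene [312.58333333 184.44791667] [308 175  10  19  96]
tri [ 0.48118223 -0.04669433  0.16390497] [ 0.48353774 -0.04341211  0.16425314] 0.004054941218156841
rel hub -0.11108238752246528 -0.06912174272502716 -0.016688965011840865 R 0.13083238182894935 ang-pi-.65 -0.09337593882260953
-0.1 [ 0.48088382 -0.04442573  0.18073357] [array([324.9, 199. ]), array([324.5, 200. ]), array([311. , 174.4]), array([312., 183.])]
-0.06 [ 0.48525077 -0.04723897  0.18096129] [array([325.8, 197.6]), array([325.3, 198.6]), array([311.2, 175.3]), array([312.2, 183.9])]
0 [ 0.49200211 -0.05112565  0.18132847] [array([327. , 195.5]), array([326.5, 196.5]), array([311.7, 176.6]), array([312.7, 185.2])]
hub cap top  [290.82260815 179.55939932] [355.1291389  185.83405137] board [291.09908979 182.25720096]
jar [ 0.43242371 -0.39234005  0.08      ]
spool [ 0.53426929 -0.45009668  0.05      ]
maul [0.4609869  0.36985929 0.1       ]
```

Call:
carry_out --pt "0 0 -2 0 1" --pt "1 -1 -2 0 1" --pt "2.2 -2.3 0 0 1" --pt "2.2 -2.3 0 0 1" --pt "2.2 -2.3 0 0 1" --pt "2.2 -2.3 0 0 1" --pt "2.2 -2.3 0 0 1" --pt "2.2 -2.3 0 0 1" --pt "2.2 -2.3 0 0 1" --pt "2.2 -2.3 0 0 1" --pt "2.2 -2.3 0 0 1" --pt "2.2 -2.3 0 0 1" --force 45

```text
t: 1.3
eef_pos: [0.3711, -0.3218, 0.2463]
tool_rot: [-0.0, 0.983, 0.183, -0.0]
contact_force: [-0.2, -0.4, -0.7]
gripper_width: 1.001
grasp_force: 0.0
```

Call:
carry_out --pt "2.2 -2.3 0 0 1" --pt "2.2 -2.3 0 0 1" --pt "2.2 -2.3 0 0 1" --pt "2.2 -2.3 0 0 1" --pt "2.2 -2.3 0 0 1" --pt "2.2 -2.3 0 0 1" --pt "2.2 -2.3 0 0 1" --pt "2.2 -2.3 0 0 1" --pt "2.0 -2.2 0 0 1" --pt "1 -1.4 0 0 1" --pt "0 0 0 0 1" --pt "0 0 0 0 1"

```text
t: 2.5
eef_pos: [0.4838, -0.0444, 0.2463]
tool_rot: [0.0, 0.983, 0.183, -0.0]
contact_force: [-0.2, -0.6, -0.3]
gripper_width: 1.0
grasp_force: 0.0
```

```bash
python3 - <<'E'
from h import *
o=bot.get_obs(); p=o["eef_pos"]; a=2*np.arctan2(o["tool_rot"][2],o["tool_rot"][1]); print(o["t"],p,a,o["tool_rot"],o["contact_force"])
d=np.array([.4815,-.0455])-p[:2]; print("tool x,y cm",100*(d@[np.cos(a),np.sin(a)]),100*(d@[np.sin(a),-np.cos(a)]))
im=cv2.resize(np.hstack([snap("top","t1.png")[130:250,230:370],snap("scene","s1.png")[110:230,250:390]]),(800,343))
cv2.imwrite("pics/c1.png",im[:,:,::-1])
E
```

```text
2.5 [ 0.48376448 -0.04441747  0.24628515] 0.36806752891290223 [ 1.33142780e-04  9.83113423e-01  1.82996680e-01 -4.40519199e-04] [-0.23178557 -0.55905596 -0.32548255]
tool x,y cm -0.2502320906506557 0.019523610565507422
```

View pics/c1.png

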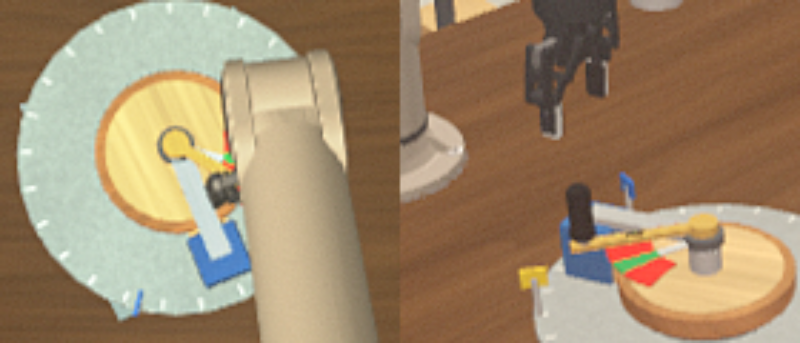

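The open gripper stands straight above the grip, so I lower it and close.

Call:
carry_out --pt "0 0 2 0 1" --pt "0 0 2 0 1" --pt "0 0 2 0 1" --pt "0 0 1.2 0 1" --pt "0 0 0.9 0 1" --pt "0 0 0 0 1" --pt "0 0 0 0 0.2" --pt "0 0 0 0 -0.2" --pt "0 0 0 0 -1" --pt "0 0 0 0 -1" --pt "0 0 0 0 -1" --pt "0 0 0 0 -1" --force 45

```text
t: 3.8
eef_pos: [0.4848, -0.0441, 0.1663]
tool_rot: [0.0, 0.983, 0.183, 0.001]
contact_force: [-1.1, -1.7, 5.4]
gripper_width: 0.265
grasp_force: 44.0
```

```bash
python3 - <<'E'
from h import *
o=bot.get_obs(); print(o["t"],o["eef_pos"],o["contact_force"],o["gripper_width"],o["grasp_force"])
im=cv2.resize(np.hstack([snap("top","t2.png")[130:250,230:370],snap("scene","s2.png")[110:230,250:390]]),(800,343))
cv2.imwrite("pics/c2.png",im[:,:,::-1])
print(bot.get_obs()["contact_force"])
E
```

```text
3.8 [ 0.4847714  -0.04414782  0.16630778] [-1.13751713 -1.67041699  5.35789652] 0.2646212452111515 44.017678373493254
[-0.87028633 -2.15990123  5.4755264 ]
```

View pics/c2.png

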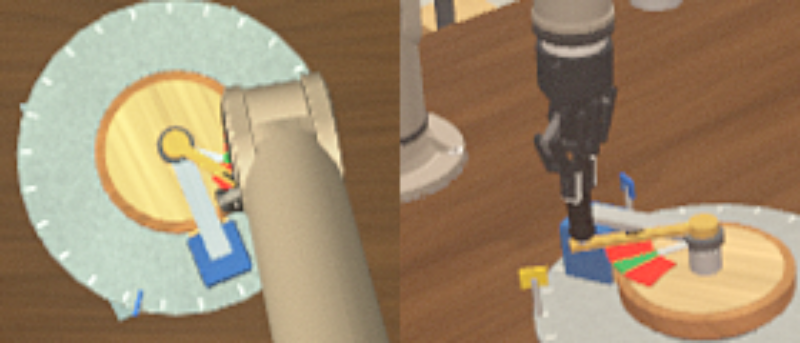

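```bash
cat > plan.py <<'E'
import json,sys
from h import *
D,H,n=np.load("DH.npy"); yaw=.43
ex=np.array([np.cos(yaw)*np.cos(.08),np.sin(yaw)*np.cos(.08),np.sin(.08)]);ey=np.cross(n,ex)
P=lambda f:H+.13*(np.cos(np.pi+.65+f)*ex+np.sin(np.pi+.65+f)*ey)
def phi(p): r=p-H; return (np.arctan2(r@ey,r@ex)-np.pi-.65)
def T(f): return -np.sin(np.pi+.65+f)*ex+np.cos(np.pi+.65+f)*ey
A=.36807; TX=np.array([np.cos(A),np.sin(A),0]);TY=np.array([np.sin(A),-np.cos(A),0])
def simrow(c,v,f0,f1,s,dt=.1,k=50):
    for i in range(k):
        L=f0+(f1-f0)*(i+1)/k-c; tq=2*L-.31*s*np.sin(c)-.85*v
        a=(tq-.06*np.tanh(v/.005))/.054; v+=a*dt/k; c+=v*dt/k
    return c,v
def plan(S,Lt,N=12,s=1.1):
    """S: c,v,f(commanded phi),e(xyz rounding error cm). Lt(i)->target lead at end of row i"""
    c,v,f,e=S["c"],S["v"],S["f"],np.array(S["e"]); rows=[];log=[];fs=[f]
    for i in range(N):
        f1=f
        for _ in range(6): f1=simrow(c,v,f,f1,s)[0]+Lt(i,c)
        f1=max(f1,f); 
        if S.get("fmax") is not None: f1=min(f1,S["fmax"])
        c,v=simrow(c,v,f,f1,s); d=P(f1)-P(f); g=100*np.array([d@TX,d@TY,-d[2]])+e; r=g.round(2); e=g-r
        rows.append([*map(float,r),0,-1]); f=f1; fs.append(f); log.append((round(c,2),round(v,2),round(f-c,3)))
    print(json.dumps([[int(x) if x==int(x) else x for x in r] for r in rows])); print(log[2::3])
    return dict(S,c=c,v=v,f=f,e=e.tolist(),fs=fs)
E
cat > p0.py <<'E'
from plan import *
o=bot.get_obs(); p=np.array(o["eef_pos"])
g=min((p+s*TX for s in np.arange(-.02,.02,.0002)),key=lambda q:abs(np.hypot((q-H)@ex,(q-H)@ey)-.13)); off=p-g
f0=phi(g); print("phi0",f0,"off",off,g, "z grip-tcp",P(f0)[2]-p[2])
S=dict(c=f0,v=0,f=f0,e=[0,0,0],off=off.tolist())
S=plan(S,lambda i,c:.32*min(1,(i+1)/9)); json.dump(S,open("S.json","w"))
E
python3 p0.py
```

```text
phi0 -6.371875846320048 off [0.00167944 0.00064767 0.        ] [ 0.48314277 -0.044801    0.16633655] z grip-tcp 0.014459997469034314
[[0.28, 0.38, -0.02, 0, -1], [0.33, 0.41, -0.03, 0, -1], [0.42, 0.47, -0.03, 0, -1], [0.5, 0.52, -0.04, 0, -1], [0.61, 0.55, -0.04, 0, -1], [0.72, 0.57, -0.06, 0, -1], [0.84, 0.56, -0.06, 0, -1], [0.95, 0.54, -0.08, 0, -1], [1.08, 0.49, -0.08, 0, -1], [0.72, 0.27, -0.06, 0, -1], [0.74, 0.22, -0.06, 0, -1], [0.73, 0.17, -0.05, 0, -1]]
[(np.float64(-6.35), np.float64(0.16), np.float64(0.107)), (np.float64(-6.27), np.float64(0.39), np.float64(0.213)), (np.float64(-6.12), np.float64(0.58), np.float64(0.32)), (np.float64(-5.95), np.float64(0.57), np.float64(0.32))]
```

Call:
carry_out --pt "0.28 0.38 -0.02 0 -1" --pt "0.33 0.41 -0.03 0 -1" --pt "0.42 0.47 -0.03 0 -1" --pt "0.5 0.52 -0.04 0 -1" --pt "0.61 0.55 -0.04 0 -1" --pt "0.72 0.57 -0.06 0 -1" --pt "0.84 0.56 -0.06 0 -1" --pt "0.95 0.54 -0.08 0 -1" --pt "1.08 0.49 -0.08 0 -1"

```text
t: 4.8
eef_pos: [0.5531, -0.0648, 0.1706]
tool_rot: [-0.0, 0.983, 0.183, -0.001]
contact_force: [-5.4, 1.7, 8.5]
gripper_width: 0.266
grasp_force: 44.4
```

```bash
cat > est.py <<'E'
from plan import *
S=json.load(open("S.json")); o=bot.get_obs(); p=np.array(o["eef_pos"])-S["off"]
def wrap(x,ref): return x+2*np.pi*np.round((ref-x)/(2*np.pi))
fm=wrap(phi(p),S["f"]); F=np.array(o["contact_force"])-[-.2,-.5,-.3]; r=p-H; rr=r@ex*ex+r@ey*ey; u=rr/np.linalg.norm(rr)
print("t",o["t"],"cmd",S["f"],"meas",fm,"R",np.linalg.norm(rr),"dz",(P(fm)[2]-p[2]),"F tang",F@T(fm),"rad",F@u,"Fz",F[2],"lead est",-F@T(fm)*.13/2,"model",fm-S["c"],"c",S["c"],"grip",o["gripper_width"])
E
python3 - <<'E'
from plan import *
S=json.load(open("S.json"));
# redo with only 9 rows executed, shifted by 2pi
S["fs"]=[x+2*np.pi for x in S["fs"][:10]]; c=S["fs"][0];v=0
for a,b in zip(S["fs"],S["fs"][1:]): c,v=simrow(c,v,a,b,1.1)
S.update(c=c,v=v,f=S["fs"][9],e=[0,0,0]); json.dump(S,open("S.json","w")); print(c,v,S["f"])
E
python3 est.py
```

```text
0.15959538476689794 0.5846654259539744 0.4795953840068474
t 4.8 cmd 0.4795953840068474 meas 0.4696128466971512 R 0.12941672344508753 dz 0.014544822345717273 F tang -4.612067846541023 rad -2.3489661253975513 Fz 8.827587283830864 lead est 0.2997844100251665 model 0.31001746193025326 c 0.15959538476689794 grip 0.265876846943013
```

```bash
cat > nx.py <<'E'
from plan import *
S=json.load(open("S.json")); L=float(sys.argv[1]); s=float(sys.argv[2]); S["c"]+=float(sys.argv[3])
L0=S["f"]-S["c"]
S=plan(S,lambda i,c:L0+(L-L0)*min(1,(i+1)/5),s=s); json.dump(S,open("S.json","w"))
E
python3 nx.py .335 1.1 0
```

```text
[[0.77, 0.28, -0.06, 0, -1], [0.78, 0.23, -0.06, 0, -1], [0.79, 0.18, -0.06, 0, -1], [0.77, 0.12, -0.07, 0, -1], [0.76, 0.08, -0.06, 0, -1], [0.71, 0.03, -0.05, 0, -1], [0.68, 0, -0.06, 0, -1], [0.66, -0.04, -0.05, 0, -1], [0.63, -0.07, -0.05, 0, -1], [0.61, -0.1, -0.05, 0, -1], [0.59, -0.13, -0.05, 0, -1], [0.56, -0.14, -0.04, 0, -1]]
[(np.float64(0.34), np.float64(0.58), np.float64(0.329)), (np.float64(0.51), np.float64(0.54), np.float64(0.335)), (np.float64(0.66), np.float64(0.48), np.float64(0.335)), (np.float64(0.8), np.float64(0.44), np.float64(0.335))]
```

Call:
carry_out --pt "0.77 0.28 -0.06 0 -1" --pt "0.78 0.23 -0.06 0 -1" --pt "0.79 0.18 -0.06 0 -1" --pt "0.77 0.12 -0.07 0 -1" --pt "0.76 0.08 -0.06 0 -1" --pt "0.71 0.03 -0.05 0 -1" --pt "0.68 0 -0.06 0 -1" --pt "0.66 -0.04 -0.05 0 -1" --pt "0.63 -0.07 -0.05 0 -1" --pt "0.61 -0.1 -0.05 0 -1" --pt "0.59 -0.13 -0.05 0 -1" --pt "0.56 -0.14 -0.04 0 -1"

```text
t: 6.0
eef_pos: [0.6316, -0.0395, 0.1771]
tool_rot: [0.0, 0.983, 0.183, -0.002]
contact_force: [-7.0, -1.0, 9.1]
gripper_width: 0.265
grasp_force: 44.4
```

```bash
python3 est.py; python3 - <<'E'
from h import *
im=cv2.resize(np.hstack([snap("top","t3.png")[120:250,225:365],snap("scene","s3.png")[140:270,290:430]]),(800,371),interpolation=cv2.INTER_CUBIC)
cv2.imwrite("pics/c3.png",im[:,:,::-1])
E
```

```text
t 6.0 cmd 1.133100671745858 meas 1.1218700438124536 R 0.1287965107210146 dz 0.014563442321413489 F tang -5.058158612804679 rad -3.4780178106787205 Fz 9.413050110586445 lead est 0.3287803098323041 model 0.3237693716912128 c 0.7981006721212408 grip 0.26453276774932155
```

View pics/c3.png

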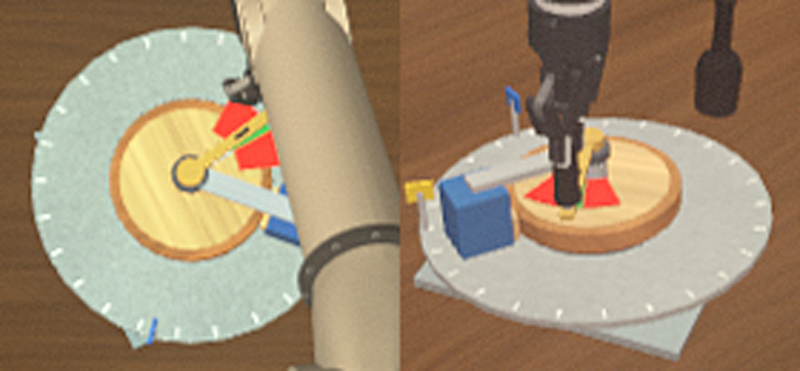

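Pointer sits in the green (top crop about (255,137)), and force and model agree. I account for the 0.1 s the two camera calls held and carry on without pictures.

```bash
python3 - <<'E'
from plan import *
S=json.load(open("S.json")); S["c"],S["v"]=simrow(S["c"],S["v"],S["f"],S["f"],1.1); print(S["f"]-S["c"],S["v"]); json.dump(S,open("S.json","w"))
E
python3 est.py; python3 nx.py .335 1.1 0
```

```text
0.29357295994737187 0.3775854787465043
t 6.1 cmd 1.133100671745858 meas 1.1272910394945415 R 0.12880790912830561 dz 0.0145574211585007 F tang -4.720969439528243 rad -3.7092395914028304 Fz 9.136081708329465 lead est 0.3068630135693358 model 0.2877633276960553 c 0.8395277117984862 grip 0.26666818578436996
[[0.54, -0.16, -0.05, 0, -1], [0.51, -0.19, -0.04, 0, -1], [0.51, -0.2, -0.04, 0, -1], [0.52, -0.24, -0.04, 0, -1], [0.52, -0.26, -0.05, 0, -1], [0.42, -0.24, -0.03, 0, -1], [0.41, -0.25, -0.03, 0, -1], [0.4, -0.26, -0.04, 0, -1], [0.38, -0.27, -0.03, 0, -1], [0.36, -0.28, -0.03, 0, -1], [0.34, -0.29, -0.03, 0, -1], [0.33, -0.29, -0.03, 0, -1]]
[(np.float64(0.94), np.float64(0.35), np.float64(0.318)), (np.float64(1.05), np.float64(0.37), np.float64(0.335)), (np.float64(1.16), np.float64(0.35), np.float64(0.335)), (np.float64(1.27), np.float64(0.34), np.float64(0.335))]
```

Call:
carry_out --pt "0.54 -0.16 -0.05 0 -1" --pt "0.51 -0.19 -0.04 0 -1" --pt "0.51 -0.2 -0.04 0 -1" --pt "0.52 -0.24 -0.04 0 -1" --pt "0.52 -0.26 -0.05 0 -1" --pt "0.42 -0.24 -0.03 0 -1" --pt "0.41 -0.25 -0.03 0 -1" --pt "0.4 -0.26 -0.04 0 -1" --pt "0.38 -0.27 -0.03 0 -1" --pt "0.36 -0.28 -0.03 0 -1" --pt "0.34 -0.29 -0.03 0 -1" --pt "0.33 -0.29 -0.03 0 -1"

```text
t: 7.3
eef_pos: [0.6699, 0.0054, 0.1815]
tool_rot: [0.001, 0.983, 0.182, -0.002]
contact_force: [-7.0, -4.3, 8.5]
gripper_width: 0.265
grasp_force: 44.3
```

```bash
python3 est.py; python3 nx.py .335 1.1 0
```

```text
t 7.3 cmd 1.600825008499817 meas 1.58538756583948 R 0.12872997250521181 dz 0.01451515047938795 F tang -5.896091801596557 rad -3.849968587795352 Fz 8.83134220588909 lead est 0.38324596710377623 model 0.31956255705084735 c 1.2658250087886327 grip 0.264683944386091
[[0.32, -0.3, -0.02, 0, -1], [0.3, -0.31, -0.03, 0, -1], [0.29, -0.32, -0.02, 0, -1], [0.28, -0.32, -0.03, 0, -1], [0.26, -0.32, -0.02, 0, -1], [0.26, -0.34, -0.02, 0, -1], [0.24, -0.34, -0.02, 0, -1], [0.22, -0.35, -0.02, 0, -1], [0.22, -0.35, -0.02, 0, -1], [0.21, -0.36, -0.02, 0, -1], [0.19, -0.36, -0.01, 0, -1], [0.18, -0.37, -0.02, 0, -1]]
[(np.float64(1.37), np.float64(0.33), np.float64(0.335)), (np.float64(1.46), np.float64(0.32), np.float64(0.335)), (np.float64(1.56), np.float64(0.32), np.float64(0.335)), (np.float64(1.65), np.float64(0.32), np.float64(0.335))]
```

```bash
python3 - <<'E'
from h import *
s=snap("scene","s4.png")
cv2.imwrite("pics/c4.png",cv2.resize(s[150:260,290:430],(760,597),interpolation=cv2.INTER_CUBIC)[:,:,::-1])
E
cat > ov.py <<'E'
from plan import *
# expected scene pixels: plate tips/bar for lead & carriage
def bar(c,z,r,da=0): a=np.pi+c+da; return D+n*z+r*(np.cos(a)*ex+np.sin(a)*ey)
E
```

```text
(no output)
```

View pics/c4.png

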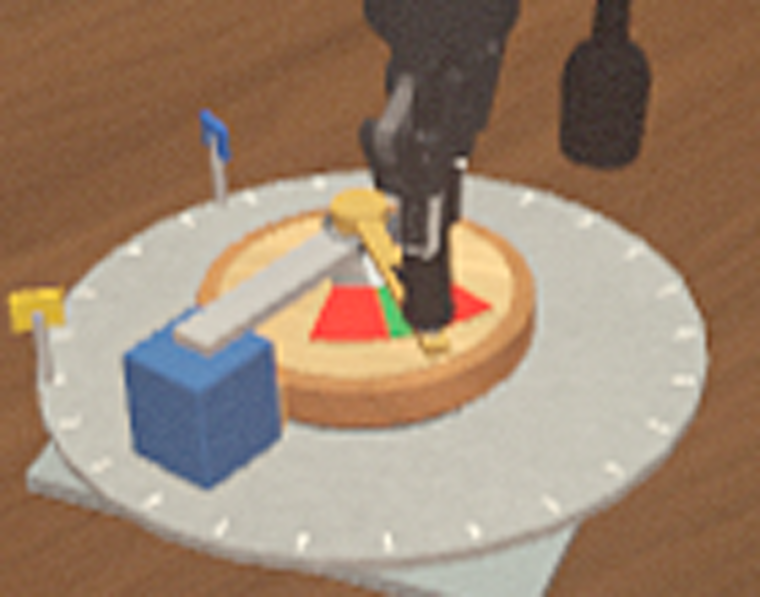

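The block's top centre is at about crop (201,351), which is scene pixel (327.0,214.7). The red plate is left of the bar and green shows under it, so I compute the carriage angle from the block.

```bash
python3 - <<'E'
from plan import *
S=json.load(open("S.json"))
for u,v in((201,351),(203,393),(125,357),(277,345),(205,487)):
    o,d=ray("scene",290+u*140/760-.4,150+v*110/597-.4); h=.0 if v==487 else .07
    for hh in ((.07,.074) if v==351 else (h,)):
        q=o+d*((D+n*hh-o)@n)/(d@n)-D; print(u,v,hh,"R",np.hypot(q@ex,q@ey),"c",np.arctan2(q@ey,q@ex)+np.pi)
a=json.load(open("S.json"))["fs"]; print("cmd phi",a[0])
E
python3 est.py
```

```text
201 351 0.07 R 0.13103800813411504 c 1.23492416006498
201 351 0.074 R 0.13502935742059027 c 1.2658133448713418
203 393 0.07 R 0.16083437688166496 c 1.4062096100351484
125 357 0.07 R 0.16271214694517283 c 1.0529092703057081
277 345 0.07 R 0.10626560084165754 c 1.5150868309286614
205 487 0.0 R 0.15596327215312383 c 1.3483716014976457
cmd phi 1.600825008499817
t 7.35 cmd 1.9894778077364932 meas 1.5937584479516769 R 0.12864343157934435 dz 0.014514448755890363 F tang -3.7071978412609825 rad -2.9629696014966287 Fz 7.546137554987346 lead est 0.24096785968196388 model -0.060719360055956795 c 1.6544778080076337 grip 0.2665077171100359
```

```bash
python3 - <<'E'
from plan import *
S=json.load(open("S.json")); f=S["fs"][0]; c,v=simrow(1.245,.31,f,f,1.2,dt=.05); S.update(c=c,v=v,f=f,e=[0,0,0]); print(c,v,f-c); json.dump(S,open("S.json","w"))
E
python3 nx.py .335 1.2 0
```

```text
1.2609461934222181 0.3209869616552109 0.3398788150775989
[[0.29, -0.27, -0.02, 0, -1], [0.27, -0.28, -0.03, 0, -1], [0.26, -0.28, -0.02, 0, -1], [0.25, -0.28, -0.02, 0, -1], [0.23, -0.28, -0.02, 0, -1], [0.23, -0.29, -0.02, 0, -1], [0.22, -0.3, -0.02, 0, -1], [0.21, -0.3, -0.02, 0, -1], [0.21, -0.31, -0.01, 0, -1], [0.19, -0.31, -0.02, 0, -1], [0.18, -0.32, -0.02, 0, -1], [0.17, -0.32, -0.01, 0, -1]]
[(np.float64(1.35), np.float64(0.3), np.float64(0.337)), (np.float64(1.44), np.float64(0.29), np.float64(0.335)), (np.float64(1.53), np.float64(0.28), np.float64(0.335)), (np.float64(1.61), np.float64(0.28), np.float64(0.335))]
```

Call:
carry_out --pt "0.29 -0.27 -0.02 0 -1" --pt "0.27 -0.28 -0.03 0 -1" --pt "0.26 -0.28 -0.02 0 -1" --pt "0.25 -0.28 -0.02 0 -1" --pt "0.23 -0.28 -0.02 0 -1" --pt "0.23 -0.29 -0.02 0 -1" --pt "0.22 -0.3 -0.02 0 -1" --pt "0.21 -0.3 -0.02 0 -1" --pt "0.21 -0.31 -0.01 0 -1" --pt "0.19 -0.31 -0.02 0 -1" --pt "0.18 -0.32 -0.02 0 -1" --pt "0.17 -0.32 -0.01 0 -1"

```text
t: 8.55
eef_pos: [0.683, 0.0472, 0.1839]
tool_rot: [0.001, 0.983, 0.182, -0.001]
contact_force: [-5.7, -4.4, 8.7]
gripper_width: 0.264
grasp_force: 44.3
```

```bash
cp S.json Sb.json; python3 est.py; python3 nx.py .335 1.2 0
```

```text
t 8.55 cmd 1.9459585477252954 meas 1.927928640687047 R 0.12880312955818168 dz 0.014502225127610846 F tang -4.2288362028668365 rad -4.31348053202871 Fz 8.964521443815363 lead est 0.2748743531863444 model 0.31697009272236265 c 1.6109585479646844 grip 0.2637907806276185
[[0.17, -0.32, -0.02, 0, -1], [0.16, -0.33, -0.01, 0, -1], [0.14, -0.34, -0.01, 0, -1], [0.14, -0.35, -0.02, 0, -1], [0.13, -0.34, -0.01, 0, -1], [0.12, -0.36, -0.01, 0, -1], [0.11, -0.36, -0.01, 0, -1], [0.1, -0.37, -0.01, 0, -1], [0.09, -0.37, -0.01, 0, -1], [0.09, -0.39, -0.01, 0, -1], [0.07, -0.38, 0, 0, -1], [0.06, -0.4, -0.01, 0, -1]]
[(np.float64(1.7), np.float64(0.28), np.float64(0.335)), (np.float64(1.78), np.float64(0.29), np.float64(0.335)), (np.float64(1.87), np.float64(0.3), np.float64(0.335)), (np.float64(1.96), np.float64(0.31), np.float64(0.335))]
```

Call:
carry_out --pt "0.17 -0.32 -0.02 0 -1" --pt "0.16 -0.33 -0.01 0 -1" --pt "0.14 -0.34 -0.01 0 -1" --pt "0.14 -0.35 -0.02 0 -1" --pt "0.13 -0.34 -0.01 0 -1" --pt "0.12 -0.36 -0.01 0 -1" --pt "0.11 -0.36 -0.01 0 -1" --pt "0.1 -0.37 -0.01 0 -1" --pt "0.09 -0.37 -0.01 0 -1" --pt "0.09 -0.39 -0.01 0 -1" --pt "0.07 -0.38 0 0 -1" --pt "0.06 -0.4 -0.01 0 -1"

```text
t: 9.75
eef_pos: [0.6814, 0.0917, 0.1853]
tool_rot: [0.002, 0.983, 0.182, -0.0]
contact_force: [-1.9, -5.2, 6.7]
gripper_width: 0.264
grasp_force: 44.1
```

```bash
python3 est.py; cp S.json Sb.json; python3 nx.py .335 1.2 0; cat > blk.py <<'E'
from plan import *
# blue block centroid of its blob in the scene image vs the model block hull for c
im=np.array(imaging.read_camera("scene")); cv2.imwrite("pics/%s.png"%sys.argv[1],im[:,:,::-1])
m=cv2.inRange(cv2.cvtColor(im,cv2.COLOR_RGB2HSV),(100,120,40),(125,255,255)); m[:150]=0;m[275:]=0;m[:,:285]=0;m[:,435:]=0
k,l,s,c=cv2.connectedComponentsWithStats(m); i=1+s[1:,4].argmax(); print("blue",c[i],s[i])
E
```

```text
t 9.75 cmd 2.2961920005667436 meas 2.275030399003662 R 0.12902757678112042 dz 0.014439550420353164 F tang -4.094366265995013 rad -2.126165839690387 Fz 7.025224963490722 lead est 0.26613380728967584 model 0.3138383981723656 c 1.9611920008312966 grip 0.26429000303135103
[[0.04, -0.41, -0.01, 0, -1], [0.04, -0.41, 0, 0, -1], [0.02, -0.42, 0, 0, -1], [0.01, -0.43, -0.01, 0, -1], [0, -0.44, 0, 0, -1], [-0.03, -0.45, 0, 0, -1], [-0.03, -0.46, 0, 0, -1], [-0.06, -0.47, 0.01, 0, -1], [-0.07, -0.48, 0, 0, -1], [-0.1, -0.49, 0.01, 0, -1], [-0.11, -0.5, 0, 0, -1], [-0.15, -0.51, 0.01, 0, -1]]
[(np.float64(2.06), np.float64(0.33), np.float64(0.335)), (np.float64(2.16), np.float64(0.35), np.float64(0.335)), (np.float64(2.27), np.float64(0.38), np.float64(0.335)), (np.float64(2.39), np.float64(0.41), np.float64(0.335))]
```

```bash
cp Sb.json S.json; python3 nx.py .35 1.12 0
```

```text
[[0.05, -0.47, -0.01, 0, -1], [0.04, -0.49, 0, 0, -1], [0.02, -0.51, 0, 0, -1], [0, -0.54, -0.01, 0, -1], [-0.03, -0.55, 0, 0, -1], [-0.04, -0.53, 0, 0, -1], [-0.07, -0.54, 0.01, 0, -1], [-0.09, -0.55, 0, 0, -1], [-0.12, -0.56, 0.01, 0, -1], [-0.15, -0.57, 0.01, 0, -1], [-0.18, -0.58, 0.01, 0, -1], [-0.21, -0.58, 0.02, 0, -1]]
[(np.float64(2.07), np.float64(0.37), np.float64(0.344)), (np.float64(2.18), np.float64(0.41), np.float64(0.35)), (np.float64(2.31), np.float64(0.45), np.float64(0.35)), (np.float64(2.45), np.float64(0.49), np.float64(0.35))]
```

Call:
carry_out --pt "0.05 -0.47 -0.01 0 -1" --pt "0.04 -0.49 0 0 -1" --pt "0.02 -0.51 0 0 -1" --pt "0 -0.54 -0.01 0 -1" --pt "-0.03 -0.55 0 0 -1" --pt "-0.04 -0.53 0 0 -1" --pt "-0.07 -0.54 0.01 0 -1" --pt "-0.09 -0.55 0 0 -1" --pt "-0.12 -0.56 0.01 0 -1" --pt "-0.15 -0.57 0.01 0 -1" --pt "-0.18 -0.58 0.01 0 -1" --pt "-0.21 -0.58 0.02 0 -1"

```text
t: 10.95
eef_pos: [0.6527, 0.1499, 0.1852]
tool_rot: [0.001, 0.983, 0.182, 0.002]
contact_force: [3.5, -3.9, 4.6]
gripper_width: 0.265
grasp_force: 44.0
```

```bash
python3 est.py; cp S.json Sb.json; python3 nx.py .345 1.12 0
```

```text
t 10.95 cmd 2.802970255140506 meas 2.7826250686460052 R 0.12957739125712348 dz 0.0143002704847848 F tang -5.144322074316322 rad 0.8911869371476695 Fz 4.857205971875294 lead est 0.3343809348305609 model 0.3296548130923789 c 2.4529702555536264 grip 0.26534668548182727
[[-0.25, -0.58, 0.01, 0, -1], [-0.27, -0.59, 0.02, 0, -1], [-0.32, -0.58, 0.03, 0, -1], [-0.36, -0.59, 0.02, 0, -1], [-0.4, -0.58, 0.03, 0, -1], [-0.45, -0.59, 0.04, 0, -1], [-0.51, -0.58, 0.03, 0, -1], [-0.56, -0.58, 0.05, 0, -1], [-0.62, -0.55, 0.04, 0, -1], [-0.68, -0.54, 0.06, 0, -1], [-0.74, -0.5, 0.05, 0, -1], [-0.81, -0.47, 0.07, 0, -1]]
[(np.float64(2.61), np.float64(0.53), np.float64(0.347)), (np.float64(2.77), np.float64(0.58), np.float64(0.345)), (np.float64(2.96), np.float64(0.65), np.float64(0.345)), (np.float64(3.17), np.float64(0.74), np.float64(0.345))]
```

Force and model agree at about 0.33, so I continue.

Call:
carry_out --pt "-0.25 -0.58 0.01 0 -1" --pt "-0.27 -0.59 0.02 0 -1" --pt "-0.32 -0.58 0.03 0 -1" --pt "-0.36 -0.59 0.02 0 -1" --pt "-0.4 -0.58 0.03 0 -1" --pt "-0.45 -0.59 0.04 0 -1" --pt "-0.51 -0.58 0.03 0 -1" --pt "-0.56 -0.58 0.05 0 -1" --pt "-0.62 -0.55 0.04 0 -1" --pt "-0.68 -0.54 0.06 0 -1" --pt "-0.74 -0.5 0.05 0 -1" --pt "-0.81 -0.47 0.07 0 -1"

```text
t: 12.15
eef_pos: [0.5731, 0.1938, 0.1809]
tool_rot: [-0.0, 0.983, 0.182, 0.003]
contact_force: [5.5, -0.6, 2.8]
gripper_width: 0.266
grasp_force: 44.1
```

```bash
python3 est.py; cp S.json Sb.json; python3 nx.py .34 1.1 0
```

```text
t 12.15 cmd 3.5106395511231545 meas 3.49701000615714 R 0.1306096374601802 dz 0.014153951784454333 F tang -5.809207290686953 rad 0.7720898202568519 Fz 3.0638012742055865 lead est 0.377598473894652 model 0.33137045440925483 c 3.1656395517478852 grip 0.2656439722074795
[[-0.87, -0.43, 0.06, 0, -1], [-0.92, -0.36, 0.08, 0, -1], [-0.99, -0.31, 0.07, 0, -1], [-1.05, -0.23, 0.09, 0, -1], [-1.1, -0.15, 0.08, 0, -1], [-1.16, -0.05, 0.1, 0, -1], [-1.2, 0.05, 0.09, 0, -1], [-1.23, 0.17, 0.1, 0, -1], [-1.25, 0.31, 0.1, 0, -1], [-1.25, 0.44, 0.11, 0, -1], [-1.22, 0.58, 0.1, 0, -1], [-1.19, 0.72, 0.09, 0, -1]]
[(np.float64(3.4), np.float64(0.82), np.float64(0.342)), (np.float64(3.66), np.float64(0.91), np.float64(0.34)), (np.float64(3.95), np.float64(1.01), np.float64(0.34)), (np.float64(4.26), np.float64(1.08), np.float64(0.34))]
```

```bash
cp Sb.json S.json; python3 nx.py .328 1.1 0
```

```text
[[-0.84, -0.41, 0.06, 0, -1], [-0.89, -0.36, 0.07, 0, -1], [-0.94, -0.3, 0.07, 0, -1], [-0.99, -0.23, 0.08, 0, -1], [-1.04, -0.16, 0.09, 0, -1], [-1.12, -0.07, 0.08, 0, -1], [-1.16, 0.03, 0.1, 0, -1], [-1.2, 0.13, 0.09, 0, -1], [-1.21, 0.26, 0.1, 0, -1], [-1.22, 0.39, 0.1, 0, -1], [-1.21, 0.52, 0.1, 0, -1], [-1.17, 0.65, 0.1, 0, -1]]
[(np.float64(3.4), np.float64(0.81), np.float64(0.335)), (np.float64(3.65), np.float64(0.88), np.float64(0.328)), (np.float64(3.93), np.float64(0.97), np.float64(0.328)), (np.float64(4.23), np.float64(1.05), np.float64(0.328))]
```

Call:
carry_out --pt "-0.84 -0.41 0.06 0 -1" --pt "-0.89 -0.36 0.07 0 -1" --pt "-0.94 -0.3 0.07 0 -1" --pt "-0.99 -0.23 0.08 0 -1" --pt "-1.04 -0.16 0.09 0 -1" --pt "-1.12 -0.07 0.08 0 -1" --pt "-1.16 0.03 0.1 0 -1" --pt "-1.2 0.13 0.09 0 -1" --pt "-1.21 0.26 0.1 0 -1" --pt "-1.22 0.39 0.1 0 -1" --pt "-1.21 0.52 0.1 0 -1" --pt "-1.17 0.65 0.1 0 -1"

```text
t: 13.35
eef_pos: [0.452, 0.1451, 0.1703]
tool_rot: [-0.002, 0.983, 0.184, 0.002]
contact_force: [1.9, 4.9, 3.3]
gripper_width: 0.265
grasp_force: 44.3
```

```bash
python3 est.py; cp S.json Sb.json; python3 nx.py .328 1.1 0
```

```text
t 13.35 cmd 4.561135824466487 meas 4.543677707980917 R 0.13143887627941406 dz 0.014317997801155419 F tang -5.817284441400683 rad 1.5699100547675142 Fz 3.580591136848436 lead est 0.3781234886910444 model 0.31054188262459537 c 4.233135825356322 grip 0.26504242044186976
[[-1.12, 0.8, 0.09, 0, -1], [-1.05, 0.92, 0.09, 0, -1], [-0.95, 1.05, 0.08, 0, -1], [-0.85, 1.15, 0.07, 0, -1], [-0.71, 1.24, 0.06, 0, -1], [-0.57, 1.32, 0.05, 0, -1], [-0.43, 1.37, 0.04, 0, -1], [-0.27, 1.39, 0.03, 0, -1], [-0.11, 1.39, 0.02, 0, -1], [0.03, 1.38, 0, 0, -1], [0.17, 1.34, -0.01, 0, -1], [0.31, 1.28, -0.02, 0, -1]]
[(np.float64(4.56), np.float64(1.1), np.float64(0.328)), (np.float64(4.89), np.float64(1.1), np.float64(0.328)), (np.float64(5.21), np.float64(1.07), np.float64(0.328)), (np.float64(5.53), np.float64(1.0), np.float64(0.328))]
```

```bash
cp Sb.json S.json; sed -i 's/,s=s)/,s=s,N=int((sys.argv+[12])[4]) if len(sys.argv)>4 else 12)/' nx.py; python3 nx.py .318 1.1 0 6
```

```text
[[-1.1, 0.78, 0.09, 0, -1], [-1.03, 0.9, 0.08, 0, -1], [-0.93, 1.01, 0.08, 0, -1], [-0.83, 1.11, 0.07, 0, -1], [-0.7, 1.19, 0.07, 0, -1], [-0.59, 1.29, 0.05, 0, -1]]
[(np.float64(4.55), np.float64(1.09), np.float64(0.322)), (np.float64(4.88), np.float64(1.08), np.float64(0.318))]
```

Call:
carry_out --pt "-1.1 0.78 0.09 0 -1" --pt "-1.03 0.9 0.08 0 -1" --pt "-0.93 1.01 0.08 0 -1" --pt "-0.83 1.11 0.07 0 -1" --pt "-0.7 1.19 0.07 0 -1" --pt "-0.59 1.29 0.05 0 -1"

```text
t: 13.95
eef_pos: [0.4249, 0.0671, 0.1656]
tool_rot: [-0.001, 0.983, 0.184, 0.0]
contact_force: [-2.7, 4.4, 8.0]
gripper_width: 0.262
grasp_force: 44.8
```

```bash
python3 est.py; cp S.json Sb.json; python3 nx.py .32 1.1 0 7
```

```text
t 13.95 cmd 5.198230919548621 meas 5.184461781520359 R 0.13122170242012046 dz 0.014519191172172957 F tang -5.145213926669494 rad 1.9919019186955802 Fz 8.29829491150203 lead est 0.3344389052335171 model 0.30423086105247243 c 4.880230920467887 grip 0.26214676048124996
[[-0.44, 1.33, 0.04, 0, -1], [-0.29, 1.37, 0.03, 0, -1], [-0.14, 1.37, 0.01, 0, -1], [0, 1.35, 0.01, 0, -1], [0.14, 1.33, -0.01, 0, -1], [0.26, 1.27, -0.01, 0, -1], [0.38, 1.2, -0.03, 0, -1]]
[(np.float64(5.2), np.float64(1.05), np.float64(0.319)), (np.float64(5.51), np.float64(0.98), np.float64(0.32))]
```

Call:
carry_out --pt "-0.44 1.33 0.04 0 -1" --pt "-0.29 1.37 0.03 0 -1" --pt "-0.14 1.37 0.01 0 -1" --pt "0 1.35 0.01 0 -1" --pt "0.14 1.33 -0.01 0 -1" --pt "0.26 1.27 -0.01 0 -1" --pt "0.38 1.2 -0.03 0 -1"

```text
t: 14.65
eef_pos: [0.4571, -0.0204, 0.165]
tool_rot: [-0.0, 0.983, 0.183, -0.001]
contact_force: [-4.6, 2.9, 10.2]
gripper_width: 0.266
grasp_force: 44.9
```

```bash
python3 est.py; cp S.json Sb.json; python3 - <<'E'
from plan import *
S=json.load(open("S.json")); S["fmax"]=6.29
S=plan(S,lambda i,c:.32 if i<1 else max(.05,.32-.045*(i-.5))); json.dump(S,open("S.json","w")); print(S["c"],S["f"],S["fs"])
E
```

```text
t 14.65 cmd 5.923719987294312 meas 5.913527278453713 R 0.13055182568988077 dz 0.014572724678310167 F tang -5.197316077174727 rad 0.3677359443666828 Fz 10.480418712949092 lead est 0.33782554501635725 model 0.30980729034497845 c 5.603719988108734 grip 0.26613850477772233
[[0.48, 1.13, -0.03, 0, -1], [0.4, 0.78, -0.03, 0, -1], [0.24, 0.41, -0.02, 0, -1], [0.17, 0.27, -0.01, 0, -1], [0.09, 0.13, -0.01, 0, -1], [0, 0, 0, 0, -1], [0, 0, 0, 0, -1], [0, 0, 0, 0, -1], [0.02, 0.04, 0, 0, -1], [0.1, 0.14, 0, 0, -1], [0.08, 0.12, -0.01, 0, -1], [0.08, 0.11, -0.01, 0, -1]]
[(np.float64(5.87), np.float64(0.76), np.float64(0.252)), (np.float64(6.04), np.float64(0.38), np.float64(0.118)), (np.float64(6.11), np.float64(0.14), np.float64(0.05)), (np.float64(6.15), np.float64(0.1), np.float64(0.05))]
6.147232316163018 6.197232316073472 [5.923719987294312, np.float64(6.017891621724187), np.float64(6.085457867222177), np.float64(6.122299898865629), np.float64(6.147047016569806), np.float64(6.158814626831583), np.float64(6.158814626831583), np.float64(6.158814626831583), np.float64(6.158814626831583), np.float64(6.162435609009125), np.float64(6.175172557191369), np.float64(6.186518028496637), np.float64(6.197232316073472)]
```

Call:
carry_out --pt "0.48 1.13 -0.03 0 -1" --pt "0.43 0.83 -0.03 0 -1" --pt "0.33 0.58 -0.02 0 -1" --pt "0.3 0.46 -0.02 0 -1" --pt "0.25 0.36 -0.02 0 -1" --pt "0.18 0.24 -0.01 0 -1" --pt "0.1 0.13 0 0 -1" --pt "0 0 0 0 -1" --pt "0 0 0 0 -1" --pt "0 0 0 0 -1" --pt "0 0 0 0 -1" --pt "0 0 0 0 -1"

```text
t: 15.85
eef_pos: [0.491, -0.048, 0.1666]
tool_rot: [0.0, 0.983, 0.183, 0.001]
contact_force: [-1.0, 0.1, 6.4]
gripper_width: 0.263
grasp_force: 44.7
```

Call:
carry_out --pt "0 0 0 0 -1" --pt "0 0 0 0 -1" --pt "0 0 0 0 -1" --pt "0 0 0 0 -1" --pt "0 0 0 0 -1" --pt "0 0 0 0 -1" --pt "0 0 0 0 -1" --pt "0 0 0 0 -1"

```text
t: 16.65
eef_pos: [0.4912, -0.048, 0.1666]
tool_rot: [0.0, 0.983, 0.183, 0.001]
contact_force: [-1.0, -0.9, 7.0]
gripper_width: 0.263
grasp_force: 44.7
```

```bash
python3 est.py; python3 - <<'E'
from h import *
t=snap("top","t5.png");s=snap("scene","s5.png")
im=cv2.resize(np.hstack([t[120:250,225:365],s[140:270,290:430]]),(800,371),interpolation=cv2.INTER_CUBIC)
cv2.imwrite("pics/c5.png",im[:,:,::-1])
E
```

```text
t 16.65 cmd 6.197232316073472 meas 6.2515572261215535 R 0.12999559129932872 dz 0.014484618616109945 F tang -0.10825906861316846 rad 0.26097163146526203 Fz 7.268992764641508 lead est 0.00703683945985595 model 0.10432490995853527 c 6.147232316163018 grip 0.26260219329648976
```

View pics/c5.png

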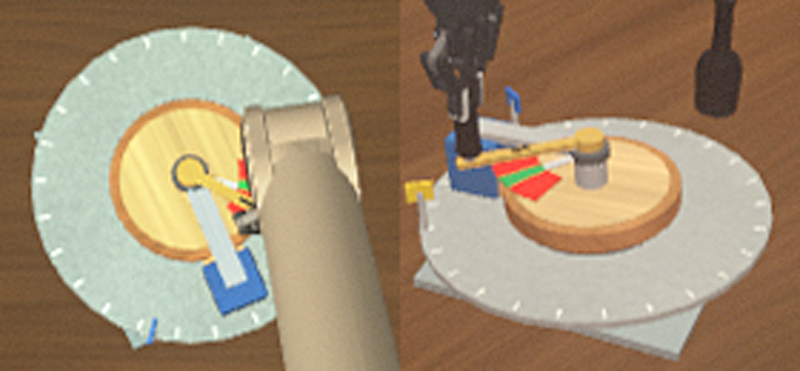

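The block is back at its low place (top crop about (237,280)) and the tangential force is about 0, so the spring is slack. I release and rise.

Call:
carry_out --pt "0 0 0 0 -0.3" --pt "0 0 0 0 0" --pt "0 0 0 0 0.4" --pt "0 0 0 0 1" --pt "0 0 0 0 1" --pt "0 0 0 0 1" --pt "0 0 0 0 1" --pt "0 0 -0.5 0 1" --pt "0 0 -1 0 1" --pt "0 0 -2 0 1" --pt "0 0 -2 0 1" --pt "0 0 -2 0 1"

```text
t: 17.95
eef_pos: [0.4906, -0.0481, 0.2425]
tool_rot: [0.0, 0.983, 0.183, 0.0]
contact_force: [-0.2, -0.5, 0.1]
gripper_width: 0.999
grasp_force: 0.0
```

Call:
carry_out --pt "0 0 -2 0 1" --pt "0 0 -2 0 1" --pt "0 0 -2 0 1" --pt "0 0 0 0 1" --pt "0 0 0 0 1" --pt "0 0 0 0 1" --pt "0 0 0 0 1" --pt "0 0 0 0 1" --pt "0 0 0 0 1" --pt "0 0 0 0 1"

```text
t: 18.95
eef_pos: [0.4904, -0.0482, 0.3006]
tool_rot: [-0.0, 0.983, 0.183, -0.0]
contact_force: [0.4, 0.1, -0.4]
gripper_width: 1.002
grasp_force: 0.0
```

```bash
python3 - <<'E'
from h import *
t=snap("top","t6.png");s=snap("scene","s6.png")
im=cv2.resize(np.hstack([t[120:250,225:365],s[140:270,290:430]]),(800,371),interpolation=cv2.INTER_CUBIC)
cv2.imwrite("pics/c6.png",im[:,:,::-1]); print(bot.get_obs()["contact_force"])
E
```

```text
[-0.08581073  1.04469259 -0.11906727]
```

View pics/c6.png

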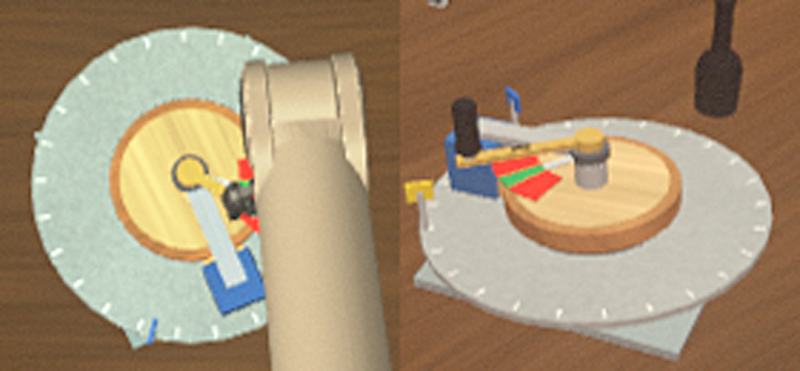

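The grip is free (scene crop about (463,125)), the block is parked and still, and the arm is clear. I hand in.

```bash
python3 -c "
from station import bot; print(bot.hand_in())"
```

```text
the job is handed in; nothing more can be done
None
```

I drew the slicker once round anticlockwise in one unbroken pass and handed the job in at about 19 s. My estimates put the lead between about 0.24 and 0.38 rad at every check between the flags, the speed near 1.1 rad/s at most, and the slicker parked at about 6.25 rad, slack and released. The hand-in returned no verdict.

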